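Shut the gas tap on the bench

ROBOT

A 7-joint arm with a two-finger parallel gripper is mounted at the origin on a cart in front of the work surface, level with it; the furniture and walls round the work are solid. World frame = base frame: x ahead of the robot, y to its left, z up, the work surface at z = 0. Lengths are in m, angles in rad, forces in N, time in s.
With the tool pointing down it reaches from about 0.4 to 0.875 m from the base axis. Payload 19.3 kg.
Tool frame: the origin (TCP) lies midway between the tips of the shut fingers; the grasp point (between the pads) lies 19 mm behind it (bot.pinch_z is the distance from the TCP to the grasp point, in m); z points along the fingers, y is the line along which they close (so a half turn about z gives the same grasp; the last joint's range is limited). The gripper opens to 85 mm and grips with 20 to 120 N. Pads are 22 mm wide; open, the fingers measure 114 mm over their backs; the gripper's body (76 mm by 85 mm) begins 54 mm behind the grasp point. The pads swing forward as they close: fully open they stand 13 mm farther back than shut.
Start: joints at [1.156, 0.521, -0.036, 1.599, 0.021, 1.021, -0.113], TCP at [0.211, -0.588, 0.231] pointing down, gripper open.
Joint ranges: [-2.91, 2.91], [-0.3, 2.13], [-1.5, 1.42], [0.17, 2.43], [-1.26, 4.41], [0.16, 1.93], [-2.52, 2.52]. Speed limits (rad/s): [1.89, 1.89, 2.39, 2.39, 3.01, 3.01, 3.01].

INTERFACE

Orientations are given as [roll, pitch, yaw] about the fixed x, y, z axes, in that order (R = Rz(yaw) Ry(pitch) Rx(roll)).
In Python, from workcell import observe, viewer, bot gives the robot as it stands. The module is installed in compiled form; this text tells all that it offers.
- The arm moves only by the tool play_rows, never from a script. Its argument "motion" is a list of rows, each a list of 7 numbers: the shift along the tool's x, y, z in cm, then the turn, a rotation vector about the tool's x, y, z in rad, then the opening, from -1 (shut) to 1 (fully open), so that 0 is half open. A call has exactly 5 rows; each row is the pose to reach, as a shift and turn from the pose commanded when the call began, along the tool's axes at that moment; what a row does not reach only later rows make up. A row lasts 1/10 s, in which the tool goes at most 50 mm and 8.59 degrees, less where a joint would pass 70% of its speed; a pose out of reach is approached as far as the arm can. A call with a gripper value outside its range is refused whole. The fingers move at their own pace and stop on an object; "squeeze" is the grip in N (left out, the last holds). Time passes only in rows, so rows that repeat a pose let the fingers close, or fill a call up. It gives the time, the measured TCP pose, the force, the opening and the grip force at its end, in the units of the state.
- observe(): the state, without advancing time (a new reading comes with each control period).
- viewer.grab_frame(name): name is "side" or "top"; returns (picture, depth): 480x640x3 uint8, red, green, blue; 480x640 float32, m along the optical axis (not along the pixel's ray), 0 where there is no reading.
- viewer.camera_info(name): a dict with "fx", "fy", "cx", "cy" (pixels), "R" (3x3) and "t" (3): a world point X has camera coordinates R X + t. Camera axes: x right, y down, z forward; pixel columns grow to the right and rows downward; lengths in m; the calibration is good to about 2 mm. A picture is of the moment at which its call begins. camera_info takes no time and is no camera call.
- bot.job_done(): hands the job in; it is judged then, once.
The state is a dict: "clock": time; "qpos": joint angles; "qd": joint speeds; "joint_efforts": joint torques, N m; "position": TCP position; "tool_rot": TCP orientation; "force": force on the tool from outside, world axes, zero at the start; "moment": the same for the moment, N m; "grip_width": finger opening in m; "finger_force": force on a finger pad.
Only numpy, scipy, OpenCV 4.12 (cv2) and the standard library are available. Lean on these libraries where they do the work, as an engineer would, in place of code of your own. Each camera call takes 0.05 s, during which the arm holds its last target. There are 200 camera calls.

TASK

Before leaving the bench, shut the gas: turn the yellow lever of the gas tap clockwise (seen from above) a quarter turn, from fully open to fully shut, so that it rests at its stop crosswise to the hose nozzle. Leave the vacuum tap beside it, the one with the grey lever, fully open as it is, and let go of everything.

Things in the scene. Friction and masses are not known exactly. Their poses are not given: they have to be found in the camera images.
- gas_tap: gas tap fixed to the worktop: white, foot 62 mm wide, column up to 41 mm, YELLOW band and lever, 125 mm tall. Origin: centre of its foot on the worktop, on the vertical lever axis; z up. Steel hose nozzle (23 mm thick, 56 mm up, end 72 mm out) along its own -x, toward the robot within 35 degrees. Clutter within 120 mm of either tap's axis is under 60 mm tall.
- gas_lever (a joint): yellow lever's turn in rad, clockwise from above: 0 open, over the nozzle (tap's -x); 1.571 shut, crosswise (tap's +y); stops at both. One bar reaching 82 mm from the axis, 12 mm thick (16 at its round end), 101 to 123 mm above the worktop; hub 36 mm wide. A detent springs it to the nearer stop: 2 to 3 N at 55 mm out to start, easing to the middle; past 1 rad it snaps shut. Push or pinch it.
- vac_tap: vacuum tap, a bystander: same shape, size, origin and axes as gas_tap, but with a GREY band and a grey lever; at least 280 mm from gas_tap, and either may be the left one.
- vac_lever (a joint): turn of the grey lever of vac_tap, values as for gas_lever; it is open (0) and must stay so.
Mind the look-alikes: they are no part of the job. Leave any brown or pink look-alike of the gas_tap alone.

How it is judged:
By the outcome, as a careful person would: the job done as asked, in the order asked, and still so for the second after the job is handed in, with the robot touching nothing.
It also fails if it takes over 32 s, if anything falls off the work surface, if the arm or the gripper's body presses on something with over 40 N, if the wrist force passes 120 N, or if a joint passes its speed limit or range.

## Working session

There is one attempt and no reset: what is moved stays moved. The work goes in short steps, Python scripts to look and compute and a tool call to move; the robot and the scene stay as the last step left them, time stands still between calls to the robot, and variables do not carry over. Pictures are saved under pics/ and viewed, at most 10 in all, crops included, and the job is handed in when it is done.

Besides the shell and the picture viewer there is one more tool, called after "Request:" as name(argument=value, ...), one argument or row to a line, values as JSON. play_rows: Moves the arm, as the interface text tells. Its arguments: {"type":"object","properties":{"motion":{"type":"array"},"squeeze":{"type":"number"}},"required":["motion"]}

```bash
mkdir -p pics; python3 - <<'E'
from workcell import observe, viewer, bot
import cv2, numpy as np
for n in("top","side"):
    p,d=viewer.grab_frame(n); cv2.imwrite(f"pics/{n}0.png",p[...,::-1]); np.savez(f"{n}0.npz",p=p,d=d)
    print(n,viewer.camera_info(n))
s=observe(); print(s["clock"],s["position"],s["tool_rot"],s["force"],s["grip_width"])
E
```

```text
top {'fx': 592.9368220718135, 'fy': 592.9368220718135, 'cx': 313.763633996784, 'cy': 229.9293987689477, 'R': array([[-0.00242083, -0.99999578,  0.00160516],
       [-0.99619052,  0.00227169, -0.0871739 ],
       [ 0.08716988, -0.00181008, -0.99619182]]), 't': array([0.15650288, 0.54713477, 1.79038614])}
side {'fx': 442.26491193729765, 'fy': 442.26491193729765, 'cx': 326.5099366532444, 'cy': 240.4740776521787, 'R': array([[ 0.99951338, -0.01780324, -0.02561331],
       [-0.03099711, -0.47503423, -0.8794212 ],
       [ 0.00348935,  0.8797872 , -0.47535492]]), 't': array([-0.56596521,  0.16333058,  1.18010353])}
0.1 [ 0.21111488 -0.58796078  0.23080623] [-3.14061298e+00  7.04247792e-05  3.44798068e-01] [ 0.12196807 -0.06574681 -0.28532717] 0.0857144659734137
```

View pics/top0.png

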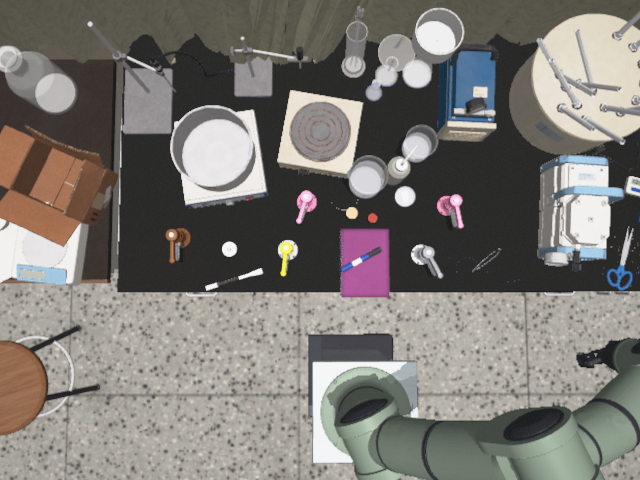

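View pics/side0.png

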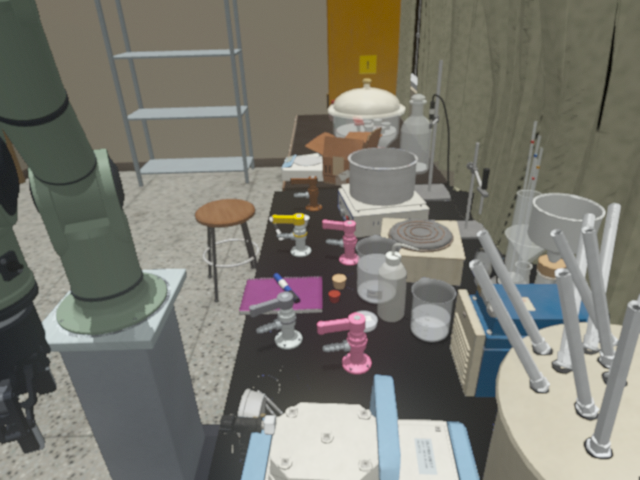

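```bash
cat > h.py <<'E'
import numpy as np,cv2
from workcell import observe, viewer, bot
def cloud(n,d):
    c=viewer.camera_info(n); v,u=np.mgrid[:480,:640]
    X=np.stack([(u-c["cx"])/c["fx"]*d,(v-c["cy"])/c["fy"]*d,d],-1)
    return (X-c["t"])@c["R"]
def lever(n,p,d):
    """yellow lever points (world) near z of its top"""
    W=cloud(n,d); h=cv2.cvtColor(p,cv2.COLOR_RGB2HSV)
    m=(h[...,0]>22)&(h[...,0]<34)&(h[...,1]>150)&(h[...,2]>90)&(d>0)
    m&=(W[...,0]>.25)&(W[...,0]<.7)&(abs(W[...,1])<.7)&(W[...,2]>.03)&(W[...,2]<.16)
    return W[m]
E
python3 - <<'E'
from h import *
for n in("top","side"):
    z=np.load(f"{n}0.npz"); P=lever(n,z["p"],z["d"]); print(n,len(P),P.min(0),P.max(0))
    T=P[P[:,2]>.115]; 
    if len(T)<5: continue
    print(T.min(0),T.max(0),np.median(T,0)); (c,s,a)=cv2.minAreaRect(T[:,:2].astype(np.float32)); print(c,s,a)
    far=T[np.argmin(T[:,0])]; print("lever end",far)
    for x in np.arange(.32,.56,.015):
        q=T[abs(T[:,0]-x)<.0075]
        if len(q): print(round(x,3),q[:,1].min().round(4),q[:,1].max().round(4),q[:,2].mean().round(4))
z=np.load("top0.npz"); W=cloud("top",z["d"])
print("height map max, rows x .25.. cols y")
ys=np.arange(.5,-.8,-.1); print(ys.round(1))
for x in np.arange(.2,.9,.1):
    r=[]
    for y in ys:
        m=(abs(W[...,0]-x)<.05)&(abs(W[...,1]-y)<.05)&(z["d"]>0); r.append(np.percentile(W[...,2][m],99) if m.any() else np.nan)
    print(x.round(2),np.round(r,2))
E
```

```text
top 164 [0.40904549 0.22100407 0.06327614] [0.50408368 0.2531267  0.13120032]
[0.40904549 0.22100407 0.11531627] [0.50408368 0.2531267  0.13120032] [0.45793522 0.24128183 0.12274143]
(0.45640695095062256, 0.23694346845149994) (0.029293792322278023, 0.09538403153419495) 87.89204406738281
lever end [0.40904549 0.24680127 0.12576337]
0.41 0.2382 0.2531 0.1218
0.425 0.2386 0.2524 0.1215
0.44 0.2383 0.2472 0.123
0.455 0.2355 0.2471 0.1227
0.47 0.2298 0.2444 0.1244
0.485 0.221 0.2501 0.1238
0.5 0.2214 0.2502 0.1226
side 233 [0.41127602 0.21300151 0.10219053] [0.50317742 0.2507116  0.12847898]
[0.41127602 0.21608779 0.11530855] [0.50317742 0.2507116  0.12847898] [0.46347785 0.23361157 0.12292892]
(0.45717722177505493, 0.23703444004058838) (0.02967538684606552, 0.09537374973297119) 78.75851440429688
lever end [0.41127602 0.2507116  0.1237824 ]
0.41 0.2322 0.2507 0.1233
0.425 0.2318 0.2481 0.1212
0.44 0.2287 0.2455 0.1208
0.455 0.2307 0.2401 0.1212
0.47 0.2213 0.2411 0.1222
0.485 0.2161 0.2479 0.1232
0.5 0.2165 0.2443 0.1232
height map max, rows x .25.. cols y
[ 0.5  0.4  0.3  0.2  0.1  0.  -0.1 -0.2 -0.3 -0.4 -0.5 -0.6 -0.7]
0.2 [-0.78 -0.78 -0.78 -0.7  -0.02 -0.58 -0.01  0.84  0.84  0.74  0.69  0.47
 -0.78]
0.3 [-0.15 -0.38 -0.78 -0.78  0.01  0.02  0.01 -0.78 -0.78 -0.78  0.55  0.48
 -0.15]
0.4 [0.01 0.01 0.01 0.13 0.03 0.03 0.02 0.13 0.01 0.01 0.2  0.21 0.01]
0.5 [0.01 0.04 0.07 0.13 0.02 0.03 0.02 0.13 0.01 0.01 0.21 0.22 0.21]
0.6 [0.11 0.11 0.06 0.13 0.03 0.14 0.02 0.12 0.13 0.01 0.25 0.27 0.26]
0.7 [0.24 0.24 0.23 0.11 0.14 0.15 0.21 0.01 0.01 0.01 0.18 0.44 0.19]
0.8 [0.24 0.23 0.24 0.12 0.12 0.14 0.21 0.17 0.27 0.16 0.44 0.47 0.35]
```

Request:
play_rows(
  motion=[
    [0, 0, -5, 0, 0, 0, -1],
    [0, 0, -10, 0, 0, 0, -1],
    [4, -3, -10, 0, 0, 0, -1],
    [8, -6, -10, 0, 0, 0, -1],
    [12, -8.5, -10, 0, 0, 0, -1],
  ],
  squeeze=20,
)

```text
clock: 0.6
position: [0.2959, -0.4658, 0.3314]
tool_rot: [3.142, -0.0, 0.344]
force: [1.2, -0.7, -0.4]
grip_width: 0.0119
finger_force: 0.0
```

Request:
play_rows(
  motion=[
    [4, -3, 0, 0, 0, 0, -1],
    [8, -6, 0, 0, 0, 0, -1],
    [12, -9, 0, 0, 0, 0, -1],
    [16, -12, 0, 0, 0, 0, -1],
    [20, -14.5, 0, 0, 0, 0, -1],
  ],
)

```text
clock: 1.1
position: [0.4353, -0.2614, 0.3314]
tool_rot: [3.142, 0.0, 0.345]
force: [0.3, -0.9, 0.1]
grip_width: -0.0003
finger_force: 0.0
```

```bash
cat >> h.py <<'E'
from scipy.spatial.transform import Rotation as Ro
A=np.array([.487,.234]); U0=.13
def F(th,r=.062,off=.022):
    a=np.pi-U0-th; return A+r*np.array([np.cos(a),np.sin(a)])-off*np.array([np.sin(a),-np.cos(a)])
def shift(*pts):
    s=observe(); R=Ro.from_euler("xyz",s["tool_rot"]).as_matrix()
    print(s["clock"],s["position"].round(4),s["tool_rot"].round(3),s["force"].round(1),s["qpos"].round(2))
    for p in pts: print(np.round(p,3),(100*R.T@(np.array(p)-s["position"])).round(2))
E
python3 -c "
from h import *
shift([.44,-.05,.33],[.43,.15,.25],[*F(0,off=.05),.16])"
```

```text
1.1 [ 0.4353 -0.2614  0.3314] [3.142 0.    0.345] [ 0.3 -0.9  0.1] [ 0.61  0.24 -0.22  1.76  0.06  1.15 -0.86]
[ 0.44 -0.05  0.33] [  7.6  -19.74   0.14]
[0.43 0.15 0.25] [ 13.42 -38.9    8.14]
[0.419 0.192 0.16 ] [ 13.83 -43.26  17.14]
```

Request:
play_rows(
  motion=[
    [1.5, -4.5, 0, 0, 0, 0, -1],
    [3, -9, 0, 0, 0, 0, -1],
    [4.5, -13.5, 0, 0, 0, 0, -1],
    [6, -18, 0, 0, 0, 0, -1],
    [7.5, -22, 0, 0, 0, 0, -1],
  ],
)

```text
clock: 1.6
position: [0.4302, -0.0291, 0.3314]
tool_rot: [3.141, -0.0, 0.345]
force: [1.0, -0.7, 0.5]
grip_width: -0.0002
finger_force: 0.0
```

Request:
play_rows(
  motion=[
    [1, -3.5, 2, 0, 0, 0, -1],
    [2.5, -7, 4, 0, 0, 0, -1],
    [4, -11, 6, 0, 0, 0, -1],
    [5, -14, 8, 0, 0, 0, -1],
    [6, -17, 10, 0, 0, 0, -1],
  ],
)

```text
clock: 2.1
position: [0.4295, 0.1505, 0.2305]
tool_rot: [-3.141, 0.0, 0.345]
force: [0.9, -1.0, -0.3]
grip_width: -0.0001
finger_force: 0.0
```

```bash
python3 -c "
from h import *
shift([*F(0,off=.05),.16],[*F(0,off=.05),.1])
p,d=viewer.grab_frame('side'); cv2.imwrite('pics/s1.png',cv2.resize(p[130:330,200:450,::-1],None,fx=3,fy=3))
"
```

```text
2.1 [0.4295 0.1505 0.2305] [-3.141  0.     0.345] [ 0.9 -1.  -0.3] [-0.03  0.29 -0.53  2.01  0.19  0.89 -1.88]
[0.419 0.192 0.16 ] [ 0.43 -4.3   7.05]
[0.419 0.192 0.1  ] [ 0.43 -4.3  13.05]
```

View pics/s1.png

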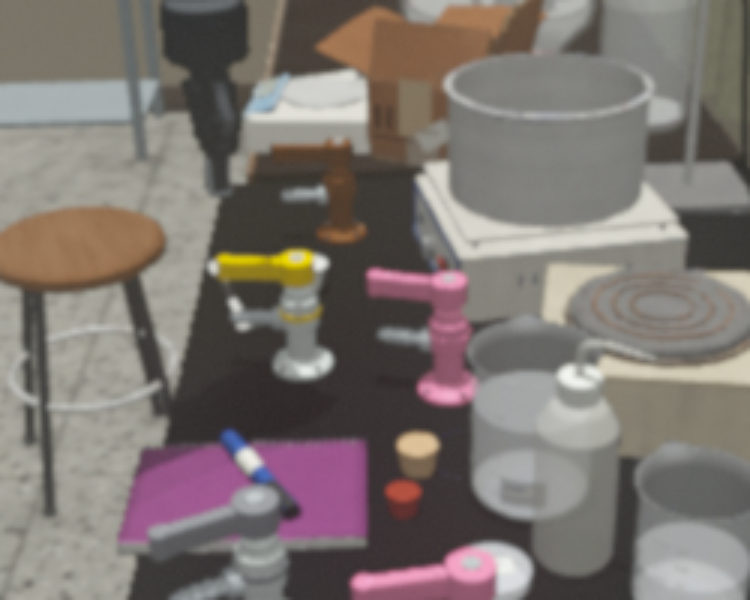

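Request:
play_rows(
  motion=[
    [0, -0.5, 0, 0, 0, -0.14, -1],
    [0, -1, 1, 0, 0, -0.28, -1],
    [0, -1.5, 2, 0, 0, -0.42, -1],
    [0, -2, 4, 0, 0, -0.56, -1],
    [0, -2.5, 6, 0, 0, -0.7, -1],
  ],
)

```text
clock: 2.65
position: [0.4214, 0.1727, 0.1707]
tool_rot: [3.141, -0.0, 1.05]
force: [0.6, -0.0, -1.0]
grip_width: -0.0002
finger_force: 0.0
```

```bash
python3 -c "
from h import *
shift([*F(0,off=.05),.1],*[[*F(t,off=.023),.1] for t in (0,.2,.4,.6,.8,1,1.2,1.35)])"
```

```text
2.65 [0.4214 0.1727 0.1707] [ 3.141 -0.     1.05 ] [ 0.6 -0.  -1. ] [-0.    0.4  -0.65  2.07  0.34  0.78 -1.38]
[0.419 0.192 0.1  ] [ 1.59 -1.19  7.07]
[0.423 0.219 0.1  ] [ 4.09 -2.22  7.08]
[0.421 0.232 0.1  ] [ 5.14 -3.01  7.08]
[0.422 0.245 0.1  ] [ 6.33 -3.58  7.08]
[0.425 0.258 0.1  ] [ 7.61 -3.9   7.08]
[0.431 0.27  0.1  ] [ 8.93 -3.96  7.08]
[0.44 0.28 0.1 ] [10.24 -3.76  7.08]
[0.45  0.289 0.1  ] [11.48 -3.3   7.08]
[0.458 0.294 0.1  ] [12.33 -2.8   7.08]
```

Descend, clear of the lever, then check before pushing.

Request:
play_rows(
  motion=[
    [0.4, -0.3, 1.5, 0, 0, 0, -1],
    [0.8, -0.6, 3, 0, 0, 0, -1],
    [1.2, -0.9, 4.5, 0, 0, 0, -1],
    [1.6, -1.2, 6, 0, 0, 0, -1],
    [1.6, -1.2, 7.1, 0, 0, 0, -1],
  ],
)

```text
clock: 3.15
position: [0.4188, 0.1928, 0.0994]
tool_rot: [-3.141, 0.0, 1.046]
force: [0.3, -0.2, -0.4]
grip_width: -0.0
finger_force: 0.0
```

```bash
python3 -c "
from h import *
p,d=viewer.grab_frame('side'); cv2.imwrite('pics/s2.png',cv2.resize(p[180:300,230:390,::-1],None,fx=4,fy=4))
shift(*[[*F(t,off=.023),.1] for t in (0,.2,.4,.6,.8,1,1.2,1.35)])"
```

```text
3.2 [0.4183 0.1921 0.0982] [-3.140e+00  2.000e-03  1.045e+00] [-1.6 -0.2 -2.1] [-0.12  0.53 -0.56  2.11  0.48  0.63 -1.54]
[0.423 0.219 0.1  ] [ 2.55 -0.99 -0.18]
[0.421 0.232 0.1  ] [ 3.61 -1.79 -0.18]
[0.422 0.245 0.1  ] [ 4.79 -2.37 -0.18]
[0.425 0.258 0.1  ] [ 6.07 -2.7  -0.18]
[0.431 0.27  0.1  ] [ 7.39 -2.76 -0.19]
[0.44 0.28 0.1 ] [ 8.7  -2.57 -0.19]
[0.45  0.289 0.1  ] [ 9.94 -2.12 -0.19]
[0.458 0.294 0.1  ] [10.8  -1.62 -0.19]
```

View pics/s2.png

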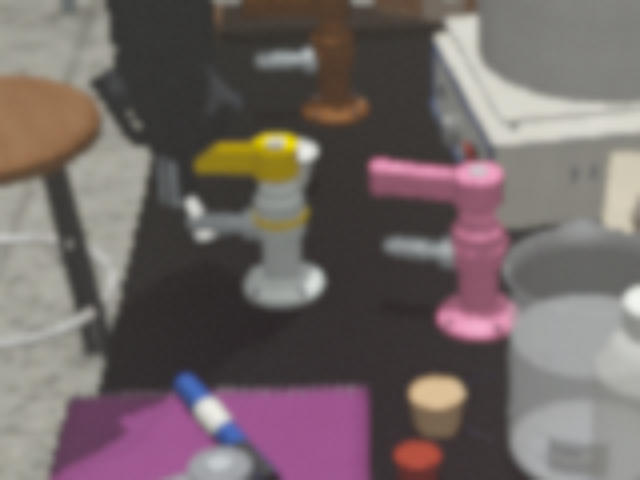

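Request:
play_rows(
  motion=[
    [1.5, -0.3, 0, 0, 0, 0, -1],
    [2.8, -0.6, 0, 0, 0, 0, -1],
    [3.8, -1.3, 0, 0, 0, 0, -1],
    [4.5, -1.7, 0, 0, 0, 0, -1],
    [5.1, -2.0, 0, 0, 0, 0, -1],
  ],
)

```text
clock: 3.7
position: [0.4273, 0.2473, 0.1005]
tool_rot: [3.141, 0.0, 1.045]
force: [0.1, -3.0, 0.9]
grip_width: -0.0003
finger_force: 1.0
```

```bash
python3 -c "
from h import *
p,d=viewer.grab_frame('side'); cv2.imwrite('pics/s3.png',cv2.resize(p[180:300,230:390,::-1],None,fx=4,fy=4))
shift(*[[*F(t,off=.023),.1] for t in (.4,.6,.8,1,1.2,1.35)])"
```

```text
3.75 [0.4273 0.2482 0.1005] [-3.141e+00 -1.000e-03  1.046e+00] [-0.4  0.2  0. ] [-0.22  0.57 -0.56  2.03  0.47  0.68 -1.61]
[0.422 0.245 0.1  ] [-0.51 -0.33  0.05]
[0.425 0.258 0.1  ] [ 0.77 -0.66  0.05]
[0.431 0.27  0.1  ] [ 2.09 -0.72  0.05]
[0.44 0.28 0.1 ] [ 3.39 -0.53  0.05]
[0.45  0.289 0.1  ] [ 4.63 -0.07  0.05]
[0.458 0.294 0.1  ] [5.49 0.42 0.06]
```

View pics/s3.png

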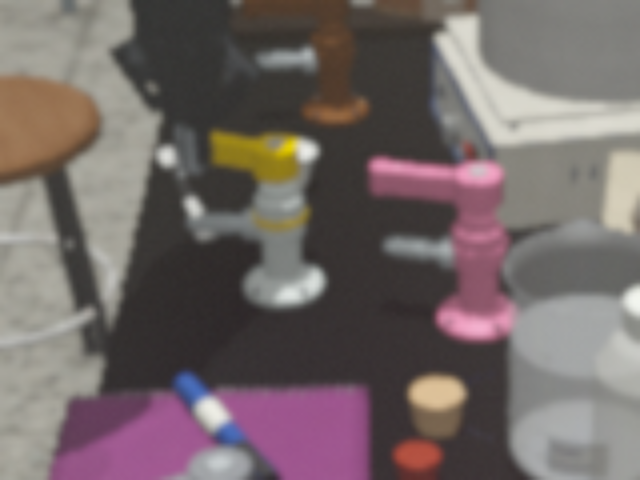

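Request:
play_rows(
  motion=[
    [0.5, -0.2, 0, 0, 0, 0, -1],
    [1.0, -0.3, 0, 0, 0, 0, -1],
    [1.7, -0.3, 0, 0, 0, 0, -1],
    [2.3, -0.3, 0, 0, 0, 0, -1],
    [3.0, -0.2, 0, 0, 0, 0, -1],
  ],
)

```text
clock: 4.25
position: [0.4411, 0.2742, 0.1003]
tool_rot: [-3.141, -0.0, 1.045]
force: [-1.4, -0.2, 0.5]
grip_width: -0.0001
finger_force: 0.2
```

Request:
play_rows(
  motion=[
    [0.6, 0.2, 0, 0, 0, 0, -1],
    [1.2, 0.4, 0, 0, 0, 0, -1],
    [1.8, 0.7, 0, 0, 0, 0, -1],
    [2.1, 0.9, 0, 0, 0, 0, -1],
    [2.1, 0.9, 0, 0, 0, 0, -1],
  ],
)

```text
clock: 4.75
position: [0.4595, 0.2874, 0.1002]
tool_rot: [-3.141, -0.0, 1.045]
force: [0.2, -0.1, -0.9]
grip_width: 0.0001
finger_force: 0.0
```

```bash
python3 -c "
from h import *
p,d=viewer.grab_frame('side'); cv2.imwrite('pics/s4.png',cv2.resize(p[180:300,230:390,::-1],None,fx=4,fy=4))
shift(*[[*F(t,off=.023),.1] for t in (1,1.2,1.35,1.5)])"
```

```text
4.8 [0.4592 0.2871 0.1002] [-3.141  0.     1.045] [-0.9  0.5 -0.1] [-0.27  0.62 -0.55  1.91  0.47  0.74 -1.62]
[0.44 0.28 0.1 ] [-1.57 -1.33  0.02]
[0.45  0.289 0.1  ] [-0.33 -0.88  0.02]
[0.458 0.294 0.1  ] [ 0.53 -0.39  0.02]
[0.468 0.297 0.1  ] [1.31 0.23 0.02]
```

View pics/s4.png

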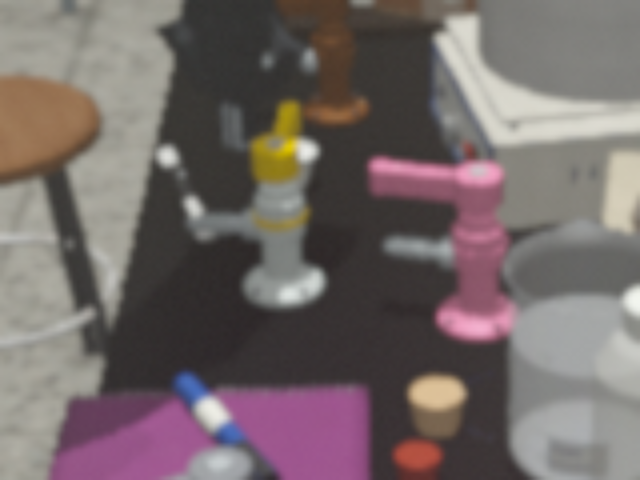

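The lever now points away from the side camera, at about crop pixel (287,115), and is clear of the fingers at (232,125), so it snapped shut. Next I back away and lift.

Request:
play_rows(
  motion=[
    [-0.8, -1.3, 0, 0, 0, 0, -1],
    [-1.5, -2.6, 0, 0, 0, 0, -1],
    [-1.5, -2.6, -4, 0, 0, 0, -1],
    [-1.5, -2.6, -8, 0, 0, 0, -1],
    [-1.5, -2.6, -12, 0, 0, 0, -1],
  ],
)

```text
clock: 5.3
position: [0.4285, 0.287, 0.2217]
tool_rot: [-3.141, 0.001, 1.045]
force: [-0.6, 0.1, 0.7]
grip_width: 0.0002
finger_force: 0.0
```

Request:
play_rows(
  motion=[
    [-2, 1, -2, 0, 0, 0, -1],
    [-5, 3, -4, 0, 0, 0, -1],
    [-9, 5, -4, 0, 0, 0, -1],
    [-13, 7, -4, 0, 0, 0, -1],
    [-17, 9, -4, 0, 0, 0, -1],
  ],
)

```text
clock: 5.8
position: [0.4209, 0.0932, 0.2604]
tool_rot: [3.141, 0.0, 1.045]
force: [1.2, -0.6, -0.1]
grip_width: -0.0002
finger_force: 0.0
```

```bash
python3 -c "
from h import *
shift()
for n in('side','top'):
    p,d=viewer.grab_frame(n)
    if n=='top': cv2.imwrite('pics/t5.png',cv2.resize(p[180:300,150:470,::-1],None,fx=2.5,fy=2.5))
    P=lever(n,p,d); T=P[P[:,2]>.112]
    if len(T)<5: print(n,len(T)); continue
    print(n,len(T),T.min(0),T.max(0))
    for y in np.arange(.22,.34,.015):
        q=T[abs(T[:,1]-y)<.0075]
        if len(q): print(round(y,3),q[:,0].min().round(4),q[:,0].max().round(4))
"
```

```text
5.8 [0.4209 0.0932 0.2604] [3.141 0.    1.045] [ 1.2 -0.6 -0.1] [ 0.21  0.22 -0.65  2.02  0.16  0.95 -1.05]
side 114 [0.47243676 0.21201576 0.1120744 ] [0.50394006 0.31215276 0.12963531]
0.22 0.4733 0.5032
0.235 0.4724 0.5029
0.25 0.4784 0.4966
0.265 0.4898 0.4984
0.28 0.4892 0.5009
0.295 0.4917 0.5038
0.31 0.4912 0.5039
top 166 [0.47224227 0.22109485 0.11247608] [0.50452128 0.31714196 0.13537559]
0.22 0.4756 0.5015
0.235 0.4722 0.504
0.25 0.4755 0.5008
0.265 0.4868 0.4989
0.28 0.4895 0.4988
0.295 0.4899 0.5019
0.31 0.4901 0.5045
```

View pics/t5.png

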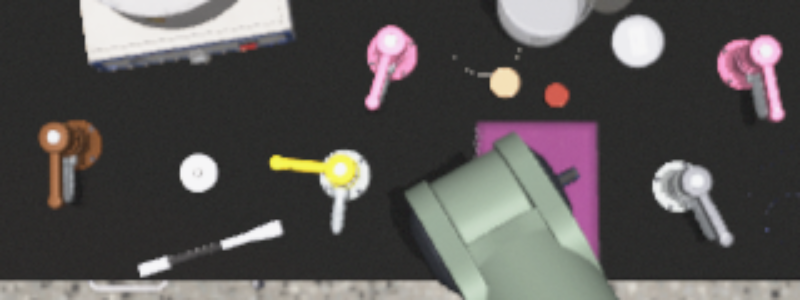

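The yellow lever, from (340,170) to (277,162), is crosswise to its nozzle, which points down. The grey lever still lies over its own nozzle, and the arm is touching nothing.

```bash
python3 -c "
from workcell import bot
print(bot.job_done())"
```

```text
the job is handed in; nothing more can be done
None
```

The gas tap is shut: the yellow lever measured a quarter turn clockwise and rests crosswise to its nozzle, the grey vacuum lever is still open, the arm is clear, and the job was handed in at about 6 s.

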